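# Stack the field-meter tower on its docking plate

### The job

Build the field-meter tower on the aluminium docking plate with the green pad: the black battery pack at the bottom, lying flat between the plate's two end lips, then the blue amplifier, then the yellow meter, each centred on the one below with its long sides in line, and last the orange ball probe standing upright inside the black ring on top of the meter. Carry one piece at a time in that order and set each one gently down, never dropping it; let go of everything, and do not disturb the white mouse or the two small coaxial adapters.

Things in the scene. Friction and masses are not known exactly. Their poses are not given: they have to be found in the camera images.
- dock_pad (a point): Docking plate (fixed): aluminium, 90 mm (x) by 160 mm (y), with a flat green pad. Point: centre of the pad's upper face, 6 mm above the table; z up, y lengthwise. At each end in y a lip 9 mm wide rises 5 mm above the pad, 142 mm free between them; no lip on the long sides. The battery's y goes along the plate's y, either way round.
- battery_mid (a point): The battery pack, loose: black box, 64 mm (x) by 120 mm (y) by 38 mm high, with a row of green charge marks at one end of its flat top and a red stripe at the other, about 0.45 kg. The point is the centre of the box, 19 mm above its underside; z up, y along its length. On the pad this point is 19 mm above dock_pad.
- amplifier_mid (a point): The amplifier, loose: blue box, 62 mm (x) by 110 mm (y) by 34 mm high, flat top with pale stripes across it (drawn on, flat), about 0.35 kg. The point is the centre of the box, 17 mm above its underside; z up, y along its length. On the battery this point is 36 mm above battery_mid.
- meter_mid (a point): Meter, loose: yellow box, 64 mm (x) by 104 mm (y) by 30 mm high, about 0.3 kg; on its flat top a green display at one end, three black keys at the other, and in the middle a black ring 5 mm high, 60 mm outside, 54 mm inside diameter, open to the flat top. Point: centre of the box, 15 mm above its underside; z up, y lengthwise. On the amplifier it is 32 mm above amplifier_mid.
- probe_head (a point): Ball probe, loose, standing, 95 mm tall, about 0.16 kg, heavy at the foot: orange ball, 50 mm diameter (a grey line and a straight 16 mm high band round its equator, good to grip), black stem 14 mm thick, dark round foot 40 mm wide, 10 mm high. Point: centre of the ball, 70 mm above the underside; z up the stem. Standing in the ring it is 85 mm above meter_mid.
- mouse_mid (a point): A white computer mouse, 58 mm (x) by 100 mm (y) by 32 mm high, loose; a bystander, to be left where it is. The point is at its centre, 16 mm above the table.
- adapter_a_mid (a point): A small brass-coloured coaxial adapter, a stepped round piece of 22 mm diameter and 26 mm high, standing loose; a bystander, to be left where it is. The point is half-way up.
- adapter_b_mid (a point): A small steel-coloured coaxial adapter, a stepped round piece of 22 mm diameter and 26 mm high, standing loose; a bystander, to be left where it is. The point is half-way up.
Mind the look-alikes: they are no part of the job. Several things look just like the part that bears dock_pad: the one meant starts farthest to the robot's left.

How it is judged:
On the way, in this order (a step that is already met when the one before it is completed fails the run):
1. the battery lies on the docking plate's pad, centred and in line, released (horizontal distance between battery_mid and dock_pad below 0.012 m and z of battery_mid in the frame of dock_pad between 0.014 and 0.024 m and angle between battery_mid's own z axis and vertical below 0.1 rad and angle between the y axis of battery_mid and the y axis of dock_pad, either way round below 0.2 rad and contact force between battery and the fingers below 0.1 N and linear speed of battery below 0.02 m/s), for 0.2 s.
2. the amplifier lies on the battery, centred and in line, released (horizontal distance between amplifier_mid and battery_mid below 0.012 m and z of amplifier_mid in the frame of battery_mid between 0.031 and 0.041 m and angle between amplifier_mid's own z axis and vertical below 0.1 rad and angle between the y axis of amplifier_mid and the y axis of battery_mid, either way round below 0.2 rad and contact force between amplifier and the fingers below 0.1 N and linear speed of amplifier below 0.02 m/s), for 0.2 s.
3. the meter lies on the amplifier, centred and in line, released (horizontal distance between meter_mid and amplifier_mid below 0.012 m and z of meter_mid in the frame of amplifier_mid between 0.027 and 0.037 m and angle between meter_mid's own z axis and vertical below 0.1 rad and angle between the y axis of meter_mid and the y axis of amplifier_mid, either way round below 0.2 rad and contact force between meter and the fingers below 0.1 N and linear speed of meter below 0.02 m/s), for 0.2 s.
4. the probe stands in the ring on the meter, released (horizontal distance between probe_head and meter_mid below 0.01 m and z of probe_head in the frame of meter_mid between 0.08 and 0.09 m and angle between probe_head's own z axis and vertical below 0.1 rad and contact force between probe and the fingers below 0.1 N and linear speed of probe below 0.02 m/s), for 0.2 s.
At the end, for the whole second after the job is handed in: Battery on the pad, amplifier on it, meter on that (each centred within 12 mm, long axes within 0.2 rad), probe standing in the ring (within 10 mm of its centre); all at resting height within 5 mm, tilted under 0.1 rad, released and at rest (horizontal distance between battery_mid and dock_pad below 0.012 m and z of battery_mid in the frame of dock_pad between 0.014 and 0.024 m and angle between each of battery_mid, amplifier_mid, meter_mid, probe_head's own z axis and vertical below 0.1 rad and angle between the y axis of battery_mid and the y axis of dock_pad, either way round below 0.2 rad and horizontal distance between amplifier_mid and battery_mid below 0.012 m and z of amplifier_mid in the frame of battery_mid between 0.031 and 0.041 m and angle between the y axis of amplifier_mid and the y axis of battery_mid, either way round below 0.2 rad and horizontal distance between meter_mid and amplifier_mid below 0.012 m and z of meter_mid in the frame of amplifier_mid between 0.027 and 0.037 m and angle between the y axis of meter_mid and the y axis of amplifier_mid, either way round below 0.2 rad and horizontal distance between probe_head and meter_mid below 0.01 m and z of probe_head in the frame of meter_mid between 0.08 and 0.09 m and linear speed of each of battery, amplifier, meter, probe below 0.02 m/s); the robot touches nothing.
It fails at once if the mouse or an adapter is moved by more than 25 mm (distance of any of mouse_mid, adapter_a_mid, adapter_b_mid from where it was at the start of the episode above 0.025 m).
It fails at once if a piece is dropped (falling free of the fingers at over 0.5 m/s, as from more than about 15 mm) ((linear speed of battery above 0.5 m/s and contact force between battery and the fingers below 0.1 N) or (linear speed of amplifier above 0.5 m/s and contact force between amplifier and the fingers below 0.1 N) or (linear speed of meter above 0.5 m/s and contact force between meter and the fingers below 0.1 N) or (linear speed of probe above 0.5 m/s and contact force between probe and the fingers below 0.1 N)).
It also fails if it takes over 120 s, if anything falls off the work surface, if the arm or the gripper's body presses on something with over 40 N, if the wrist force passes 120 N, or if a joint passes its speed limit or range.

### The arm

A 6-joint arm with a two-finger parallel gripper is mounted at the origin on the work surface. World frame = base frame: x ahead of the robot, y to its left, z up, the work surface at z = 0. Lengths are in m, angles in rad, forces in N, time in s.
With the tool pointing down it reaches from about 0.425 to 0.95 m from the base axis. Payload 3.5 kg.
Tool frame: the origin (TCP) lies on the centre line of the jaws, within the pads' length; the fingertips stand 8 mm ahead of it and the grasp point (between the pads) lies 11 mm behind it; z points along the fingers, y is the line along which they close (so a half turn about z gives the same grasp; the last joint's range is limited). The gripper opens to 85 mm and grips with 20 to 120 N. Pads are 22 mm wide; open, the fingers measure 114 mm over their backs; the gripper's body (76 mm by 85 mm) begins 54 mm behind the grasp point. The pads swing forward as they close: fully open they stand 13 mm farther back than shut.
Start: joints at [1.125, 0.286, 1.577, -0, 1.279, -0.15], TCP at [0.197, 0.646, 0.239] pointing down, gripper open.
Joint ranges: [-2.77, 2.77], [-0.9, 2.22], [0.21, 2.48], [-1.53, 4.67], [0.24, 2.81], [-2.84, 2.84]. Speed limits (rad/s): [2.79, 2.79, 3.14, 3.14, 3.14, 3.14].

### API

Orientations are given as a unit quaternion [x, y, z, w].
In Python, from plant import ctrl gives the robot as it stands. The module is installed in compiled form; this text tells all that it offers.
- The arm moves only by the tool send_rows, never from a script. Its argument "steps" is a list of rows, each a list of 5 numbers: the shift along the tool's x, y, z in m, then the turn about the tool's z in degrees, then the opening, from -1 (shut) to 1 (fully open). A call has 1 to 12 rows; each row is the pose to reach, as a shift and turn from the pose commanded when the call began, along the tool's axes at that moment; what a row does not reach only later rows make up. A row lasts 1/10 s, in which the tool goes at most 50 mm and 8.59 degrees, less where a joint would pass 70% of its speed; a pose out of reach is approached as far as the arm can. A call with a gripper value outside its range is refused whole. The fingers move at their own pace and stop on an object; "squeeze" is the grip in N (left out, the last holds). Time passes only in rows, so rows that repeat a pose let the fingers close. It gives the time, the measured TCP pose, the force, the opening and the grip force at its end, in the units of the state.
- ctrl.get_state(): the state, without advancing time (a new reading comes with each control period).
- ctrl.read_camera(name): name is "scene" or "top" or "wrist"; returns the picture (384x512x3 uint8, red, green, blue); there is no depth.
- ctrl.calibration(name): a dict with "intrinsics" (3x3 intrinsics, pixels), "extrinsics" (4x4, takes a point from world to camera coordinates); the wrist camera has in their place "tool_from_camera" (4x4, takes a point from camera to tool coordinates, whose origin is the TCP and whose axes are the flange's). Camera axes: x right, y up, looking along -z (the intrinsics and any distortion apply to the point x, -y, -z); pixel columns grow to the right and rows downward; lengths in m; the calibration is good to about 2 mm. A picture is of the moment at which its call begins: read the wrist's pose just before it. calibration takes no time and is no camera call.
- ctrl.sign_off(): hands the job in; it is judged then, once.
The state is a dict: "time": time; "qpos": joint angles; "dq": joint speeds; "joint_efforts": joint torques, N m; "eef_pos": TCP position; "tcp_rot": TCP orientation; "contact_force": force on the tool from outside, world axes, zero at the start; "wrist_torque": the same for the moment, N m; "opening": opening from 0.0 (shut) to 1.0 (fully open); "finger_force": force on a finger pad.
Only numpy, scipy, OpenCV 4.12 (cv2) and the standard library are available. Lean on these libraries where they do the work, as an engineer would, in place of code of your own. Each camera call takes 0.05 s, during which the arm holds its last target. There are 200 camera calls.

## Working session

There is one attempt and no reset: what is moved stays moved. The work goes in short steps, Python scripts to look and compute and a tool call to move; the robot and the scene stay as the last step left them, time stands still between calls to the robot, and variables do not carry over. Pictures are saved under pics/ and viewed, at most 14 in all, crops included, and the job is handed in when it is done.

Besides the shell and the picture viewer there is one more tool, called after ">>>" as a command line: name --pt "numbers of a row" for each row, then --argument value for the rest. send_rows: Moves the arm, as the interface text tells. Its arguments: {"type":"object","properties":{"steps":{"type":"array","items":{"type":"array","items":{"type":"number"}}},"squeeze":{"type":"number"}},"required":["steps"]}

```bash
mkdir -p pics; python3 - <<'E'
from plant import ctrl
import cv2,numpy as np
s=ctrl.get_state(); print({k:np.round(v,3).tolist() for k,v in s.items()})
for n in("scene","top"):
    c=ctrl.calibration(n);print(n,{k:np.round(v,4).tolist() for k,v in c.items()})
    im=ctrl.read_camera(n);np.save(f"pics/{n}0.npy",im);cv2.imwrite(f"pics/{n}0.png",im[:,:,::-1])
c=ctrl.calibration("wrist");print({k:np.round(v,4).tolist() for k,v in c.items()})
E
```

```text
{'time': 0.0, 'qpos': [1.125, 0.287, 1.578, 0.0, 1.279, -0.15], 'dq': [-0.001, -0.001, -0.001, -0.001, -0.002, 0.0], 'joint_efforts': [-0.001, -40.599, -29.262, -0.0, 0.006, -0.0], 'eef_pos': [0.196, 0.645, 0.238], 'tcp_rot': [0.147, 0.989, -0.001, -0.0], 'contact_force': [-0.461, 0.479, -0.172], 'wrist_torque': [-0.056, 0.019, 0.0], 'finger_force': 0.0, 'opening': 1.001}
scene {'intrinsics': [[450.4224, 0.0, 249.0006], [0.0, 450.4224, 190.2183], [0.0, 0.0, 1.0]], 'extrinsics': [[0.4389, 0.8985, -0.0091, -0.2118], [-0.5818, 0.2919, 0.7591, 0.1995], [0.6848, -0.3279, 0.6509, -1.3496], [0.0, 0.0, 0.0, 1.0]]}
top {'intrinsics': [[404.6118, 0.0, 259.4099], [0.0, 404.6118, 194.3916], [0.0, 0.0, 1.0]], 'extrinsics': [[-0.0264, -0.9997, 0.0014, 0.0176], [0.9905, -0.0259, 0.1352, -0.4617], [-0.1351, 0.005, 0.9908, -1.0288], [0.0, 0.0, 0.0, 1.0]]}
{'intrinsics': [[272.9842, 0.0, 257.8274], [0.0, 272.9842, 194.5181], [0.0, 0.0, 1.0]], 'tool_from_camera': [[-0.0011, 0.945, 0.327, 0.085], [1.0, 0.0009, 0.0007, 0.0001], [0.0004, 0.327, -0.945, -0.1345], [0.0, 0.0, 0.0, 1.0]]}
```

View pics/top0.png

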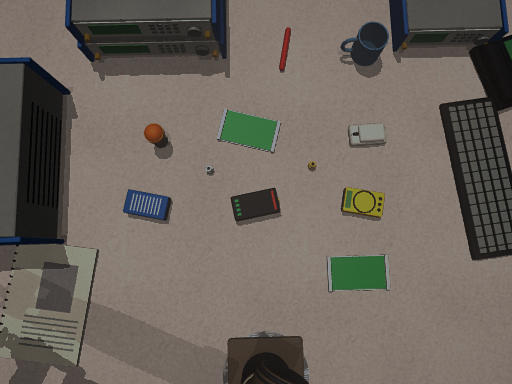

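View pics/scene0.png

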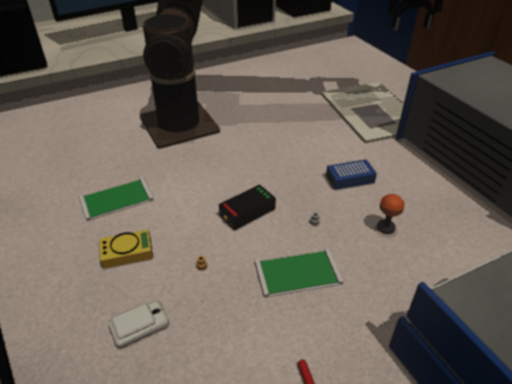

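```bash
cat > h.py <<'E'
from plant import ctrl
import cv2,numpy as np
from scipy.spatial.transform import Rotation as R
def cam(n,st=None):
    c=ctrl.calibration(n);K=np.array(c["intrinsics"])
    if n=="wrist":
        T=np.eye(4);T[:3,:3]=R.from_quat(st["tcp_rot"]).as_matrix();T[:3,3]=st["eef_pos"]
        W=T@np.array(c["tool_from_camera"])
    else: W=np.linalg.inv(np.array(c["extrinsics"]))
    return K,W
def ray(C,p):
    K,W=C;d=np.linalg.inv(K)@[p[0],p[1],1.];d=W[:3,:3]@(d*[1,-1,-1])
    return W[:3,3],d/np.linalg.norm(d)
def plane(C,p,z):
    o,d=ray(C,p);return o+d*(z-o[2])/d[2]
def tri(C1,p1,C2,p2):
    o1,d1=ray(C1,p1);o2,d2=ray(C2,p2)
    t=np.linalg.lstsq(np.c_[d1,-d2],o2-o1,rcond=None)[0]
    a,b=o1+t[0]*d1,o2+t[1]*d2
    return (a+b)/2,np.linalg.norm(a-b)
def mask(im,lo,hi):
    return cv2.inRange(cv2.cvtColor(im,cv2.COLOR_RGB2HSV),np.array(lo),np.array(hi))
def blobs(m,amin):
    n,l,s,c=cv2.connectedComponentsWithStats(m)
    return sorted([(int(s[i,4]),c[i].round(1).tolist(),s[i,:4].tolist(),l==i) for i in range(1,n) if s[i,4]>=amin],key=lambda b:-b[0])
COL=dict(green=((45,100,40),(80,255,255)),red=((0,140,60),(4,255,255)),yellow=((22,120,60),(34,255,255)),
 blue=((105,120,40),(125,255,255)),orange=((4,140,80),(14,255,255)),black=((0,0,0),(180,255,45)))
def quad(m):
    c=max(cv2.findContours(m.astype(np.uint8),cv2.RETR_EXTERNAL,cv2.CHAIN_APPROX_NONE)[0],key=cv2.contourArea)
    q=cv2.approxPolyDP(cv2.convexHull(c),0.05*cv2.arcLength(c,True),True)
    return q[:,0].astype(float)
E
python3 - <<'E'
from h import *
for n in("top","scene"):
    im=np.load(f"pics/{n}0.npy")
    for k,(lo,hi) in COL.items():
        print(n,k,[b[:3] for b in blobs(mask(im,lo,hi),12 if k!="black" else 300)][:8])
im=np.load("pics/top0.npy")[85:235,110:400]
cv2.imwrite("pics/c1.png",cv2.resize(im,None,fx=2.75,fy=2.75,interpolation=cv2.INTER_CUBIC)[:,:,::-1])
E
```

```text
top green [(1715, [357.7, 272.4], [331, 256, 55, 34]), (1478, [248.4, 129.8], [221, 110, 56, 40]), (91, [508.7, 46.8], [504, 39, 8, 21]), (57, [348.6, 198.9], [346, 191, 6, 17]), (26, [104.5, 25.0], [92, 25, 26, 1])]
top red [(217, [284.4, 48.5], [279, 28, 12, 42]), (47, [273.3, 199.4], [271, 190, 6, 19])]
top yellow [(712, [364.8, 201.6], [343, 187, 42, 30]), (25, [311.3, 163.7], [309, 161, 7, 7])]
top blue [(658, [145.7, 204.3], [123, 190, 46, 29]), (139, [404.7, 16.8], [402, 0, 7, 34]), (132, [504.3, 15.5], [501, 0, 8, 32]), (129, [13.8, 59.7], [0, 58, 30, 5]), (122, [67.4, 13.1], [65, 0, 6, 27]), (115, [9.4, 239.3], [0, 237, 21, 6]), (97, [213.6, 11.4], [212, 0, 5, 23]), (73, [221.6, 19.7], [221, 0, 3, 40])]
top orange [(291, [153.3, 132.5], [144, 123, 20, 20])]
top black [(7270, [38.8, 157.2], [0, 58, 70, 189]), (6493, [482.8, 131.5], [439, 0, 73, 260]), (1339, [269.4, 370.0], [241, 352, 68, 32]), (1116, [127.7, 37.6], [66, 0, 140, 62]), (989, [254.8, 204.3], [231, 188, 49, 33]), (602, [396.8, 23.6], [389, 0, 20, 52]), (477, [363.6, 54.0], [351, 36, 32, 30]), (466, [373.9, 33.9]
[... 319 characters left out ...]
, [122.3, 245.1], [100, 230, 51, 31])]
scene blue [(852, [467.7, 332.2], [420, 283, 92, 99]), (296, [426.7, 348.4], [400, 318, 59, 66]), (291, [447.2, 65.8], [409, 52, 85, 44]), (230, [350.4, 173.4], [328, 161, 47, 20]), (22, [346.4, 3.8], [343, 0, 9, 8]), (13, [349.5, 27.8], [349, 25, 2, 7])]
scene orange [(314, [392.4, 202.7], [381, 194, 23, 18])]
scene black [(10022, [424.0, 26.9], [276, 0, 236, 71]), (8429, [459.6, 140.1], [395, 75, 117, 142]), (7566, [156.5, 54.5], [49, 0, 155, 134]), (6035, [440.4, 348.3], [389, 287, 123, 97]), (2726, [18.3, 39.0], [0, 0, 47, 76]), (1259, [247.3, 207.1], [220, 186, 55, 43]), (863, [253.9, 11.6], [237, 0, 36, 27]), (404, [4.3, 364.8], [0, 329, 14, 55])]
```

View pics/c1.png

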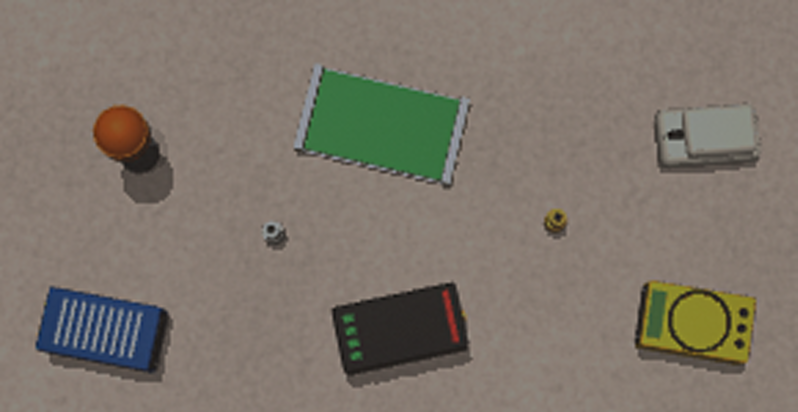

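Top view: the two possible plates are at (249,131) and (358,272). The first has the smaller column, so it is farther left, and the crop shows its green pad between two pale end lips. The battery is at (255,204), the amplifier at (147,204), the meter at (363,202) and the probe ball at (154,133). Bystanders are the mouse (367,134), the steel adapter (209,169) and the brass adapter (312,165).

```bash
python3 - <<'E'
from h import *
T,S=cam("top"),cam("scene")
it,is_=np.load("pics/top0.npy"),np.load("pics/scene0.npy")
def qc(im,box,col):
    x,y,w,h=box;m=np.zeros(im.shape[:2],np.uint8);m[y:y+h,x:x+w]=mask(im,*COL[col])[y:y+h,x:x+w]
    q=cv2.boxPoints(cv2.minAreaRect(cv2.findNonZero(m)));return q,cv2.findNonZero(m).mean((0,1))
# pad: quad diagonals
def diag(q):
    l=np.cross(np.cross([*q[0],1],[*q[2],1]),np.cross([*q[1],1],[*q[3],1]));return l[:2]/l[2]
for nm,bt,bs in(("padL",[215,105,70,50],[255,246,90,52]),("padR",[328,250,62,45],[80,176,75,45])):
    a=quad(cv2.bitwise_and(mask(it,*COL["green"]),cv2.rectangle(np.zeros((384,512),np.uint8),bt,255,-1)))
    b=quad(cv2.bitwise_and(mask(is_,*COL["green"]),cv2.rectangle(np.zeros((384,512),np.uint8),bs,255,-1)))
    print(nm,len(a),len(b))
    if len(a)==4==len(b): print(diag(a),diag(b),np.round(tri(T,diag(a),S,diag(b)),4) if 0 else tri(T,diag(a),S,diag(b)))
    for q,C in((a,T),(b,S)):
        P=np.array([plane(C,p,.006) for p in q]);print(P[:,:2].round(4).tolist(),np.linalg.norm(P-np.roll(P,1,0),axis=1).round(3))
gm=[cv2.findNonZero(mask(it,*COL["green"])[185:225,228:250]).mean((0,1))+[228,185],[262.8,192.1]]
rd=[[273.3,199.4],[229.6,209.2]]
g,r=tri(T,gm[0],S,gm[1]),tri(T,rd[0],S,rd[1])
print("bat marks",g,"red",r)
print("disp",tri(T,[348.6,198.9],S,[144.1,239.7]))
print("ball",tri(T,[153.5,132.8],S,[392.2,204.5]))
print("amp top@.034",plane(T,[147,203.5],.034),"stripes tri",tri(T,[147.3,203.8],S,[350.5,167.5]))
for n,p,z in(("mouse",(367,134),.02),("steel",(209,169.5),.026),("brass",(312,165),.026),("batt",(254.5,203.5),.038),("meter",(363,201),.03),("foot",(160,142),.005)): print(n,plane(T,p,z).round(3))
E
```

```text
padL 4 4
[248.5 129.5] [298.38670695 270.97280967] (array([0.64646325, 0.0309488 , 0.00486998]), np.float64(0.0009881611744092763))
[[0.6681, -0.0457], [0.5896, -0.0241], [0.6239, 0.1062], [0.7029, 0.0858]] [0.136 0.081 0.135 0.082]
[[0.7003, 0.086], [0.6675, -0.045], [0.5927, -0.0261], [0.6276, 0.1053]] [0.075 0.135 0.077 0.136]
padR 4 4
[357.72677093 272.35326587] [116.44475266 197.54646325] (array([ 0.25296168, -0.24667563,  0.00256884]), np.float64(0.0009567752708525306))
[[0.2935, -0.3153], [0.2137, -0.3151], [0.2123, -0.1769], [0.2919, -0.1783]] [0.137 0.08  0.138 0.08 ]
[[0.2252, -0.1793], [0.2947, -0.184], [0.2907, -0.316], [0.2174, -0.3138]] [0.135 0.07  0.132 0.073]
bat marks (array([0.42880749, 0.06276738, 0.03598093]), np.float64(0.0004524924372797611)) red (array([ 0.44725416, -0.03057864,  0.03572466]), np.float64(0.0004516210378018411))
disp (array([ 0.44449691, -0.22819839,  0.02784871]), np.float64(0.00037083656396316137))
ball (array([0.62394433, 0.27400719, 0.06975355]), np.float64(0.00048804354754825523))
amp top@.034 [0.44541604 0.29874803 0.034     ] stripes tri (array([0.44475419, 0.29805213, 0.03748894]), np.float64(0.002284478887974785))
mouse [ 0.621 -0.29   0.02 ]
steel [0.533 0.137 0.026]
brass [ 0.538 -0.137  0.026]
batt [0.438 0.019 0.038]
meter [ 0.438 -0.265  0.03 ]
foot [0.617 0.273 0.005]
```

```bash
cat >> h.py <<'E'
def go(x,y,z,head):
    "shift in tool axes and turn (deg) to a world pose; head = world angle of tool y, mod 180, nearest in joint 6"
    s=ctrl.get_state();M=R.from_quat(s["tcp_rot"]).as_matrix()
    h0=np.degrees(np.arctan2(M[1,1],M[0,1]));q1=np.degrees(np.arctan2(y,x))
    hs=[head+180*k for k in(-2,-1,0,1,2)];h=min(hs,key=lambda a:abs(q1-a))
    cur=np.degrees(s["qpos"][0]-s["qpos"][5])
    d=np.array([x,y,z])-s["eef_pos"]
    print("t",round(s["time"],2),"pos",np.round(s["eef_pos"],4),"head",round(h0,2),"z-axis",M[:,2].round(3),
     "SHIFT",(M.T@d).round(4).tolist(),"turn",round(cur-h,2),"open",round(s["opening"],3),"F",np.round(s["contact_force"],1))
E
python3 -c "
from h import *
go(.438,.018,.15,11.2)"
```

```text
t 0.1 pos [0.1965 0.6452 0.2381] head 73.05 z-axis [-0.001 -0.002 -1.   ] SHIFT [-0.4139, -0.5293, 0.0891] turn 61.85 open 1.001 F [-0.3 -0.7  0.3]
```

>>> send_rows --pt "-0.414 -0.529 0.088 61.85 1" --pt "-0.414 -0.529 0.088 61.85 1" --pt "-0.414 -0.529 0.088 61.85 1" --pt "-0.414 -0.529 0.088 61.85 1" --pt "-0.414 -0.529 0.088 61.85 1" --pt "-0.414 -0.529 0.088 61.85 1" --pt "-0.414 -0.529 0.088 61.85 1" --pt "-0.414 -0.529 0.088 61.85 1" --pt "-0.414 -0.529 0.088 61.85 1" --pt "-0.414 -0.529 0.088 61.85 1" --pt "-0.414 -0.529 0.088 61.85 1" --pt "-0.414 -0.529 0.088 61.85 1"

```text
time: 1.3
eef_pos: [0.4109, 0.0887, 0.1611]
tcp_rot: [0.635, 0.773, 0.0, 0.0]
contact_force: [0.3, -0.1, 0.4]
opening: 1.0
finger_force: 0.0
```

```bash
python3 -c "
from h import *
go(.438,.018,.15,11.2)"
```

```text
t 1.3 pos [0.4109 0.0887 0.1611] head 11.2 z-axis [ 0.001  0.    -1.   ] SHIFT [-0.0746, 0.0128, 0.0111] turn 0.0 open 1.0 F [ 0.3 -0.1  0.4]
```

>>> send_rows --pt "-0.075 0.013 0.011 0 1" --pt "-0.075 0.013 0.011 0 1" --pt "-0.075 0.013 0.011 0 1" --pt "-0.075 0.013 0.011 0 1"

```text
time: 1.7
eef_pos: [0.4378, 0.0194, 0.1499]
tcp_rot: [0.635, 0.772, -0.0, -0.001]
contact_force: [0.8, 0.0, -0.0]
opening: 0.998
finger_force: 0.0
```

```bash
cat >> h.py <<'E'
def wrist(name):
    s=ctrl.get_state();im=ctrl.read_camera("wrist");np.save(f"pics/{name}.npy",im);cv2.imwrite(f"pics/{name}.png",im[:,:,::-1])
    return cam("wrist",s),im
E
python3 -c "
from h import *
go(.438,.018,.15,11.2)
C,im=wrist('w1')
"
```

```text
t 1.7 pos [0.4378 0.0194 0.1499] head 11.1 z-axis [-0.001  0.001 -1.   ] SHIFT [-0.0014, -0.0001, -0.0001] turn -0.08 open 0.998 F [ 0.8  0.  -0. ]
```

View pics/w1.png

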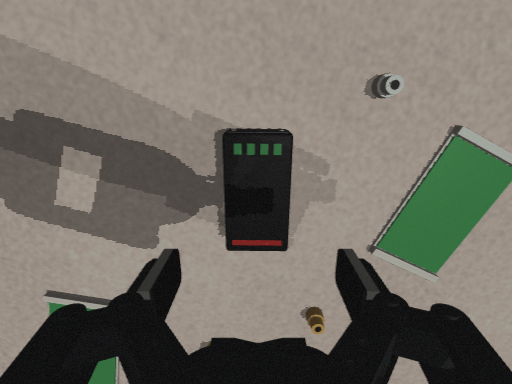

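```bash
cat >> h.py <<'E'
def rect(C,m,z,want):
    "top face of a box from its mask, on plane z: centre, sizes, long-axis angle"
    c=max(cv2.findContours(m.astype(np.uint8),cv2.RETR_EXTERNAL,cv2.CHAIN_APPROX_NONE)[0],key=cv2.contourArea)[:,0]
    P=np.array([plane(C,p,z)[:2] for p in c]);r=cv2.minAreaRect((P*1000).astype(np.float32))
    b=cv2.boxPoints(r)/1000;e=[b[1]-b[0],b[2]-b[1]];l=max(e,key=np.linalg.norm)
    print("centre",b.mean(0).round(4),"sizes",sorted(np.round(r[1],1)),"want",want,"angle",round(np.degrees(np.arctan2(l[1],l[0]))%180,2))
    return b
E
python3 - <<'E'
from h import *
s=ctrl.get_state();C=cam("wrist",s);im=np.load("pics/w1.npy")
g=im.max(2);print(g[190,200:310:4],g[110:265:5,240])
m=((g<48)|(mask(im,*COL["green"])>0)|(mask(im,*COL["red"])>0)).astype(np.uint8)
m[:,:210]=0;m[:,305:]=0;m[:120]=0;m[262:]=0
m=cv2.morphologyEx(m,cv2.MORPH_OPEN,np.ones((5,5)))
rect(C,m,.038,(64,120))
gm=blobs(mask(im,*COL["green"])*((np.indices(m.shape)[1]>220)&(np.indices(m.shape)[1]<300)).astype(np.uint8),20)
rd=blobs(mask(im,*COL["red"]),60)
G=np.mean([b[1] for b in gm],0);print([b[:3] for b in gm],[b[:3] for b in rd])
T=cam("top")
print("marks",plane(C,G,.038),"red",plane(C,rd[0][1],.038),"tri",tri(C,rd[0][1],T,[273.3,199.4]))
E
```

```text
[ 83  77  78  77  80  83  42  14  17  12  15  20  18  18  14  11  22  16
  15  29  26  33  27 135 134 140 136 134] [159 154 155 161  27  26  23 103 113  35  30  31  33  31  28  31  15  20
  17  16  19  29  25  23  29  23 124  52  53 153 159]
centre [0.4361 0.0195] sizes [np.float64(62.5), np.float64(121.5)] want (64, 120) angle 100.59
[(96, [237.3, 148.6], [233, 143, 9, 12]), (93, [250.5, 148.7], [247, 143, 8, 12]), (93, [277.2, 149.1], [273, 144, 9, 11]), (92, [263.7, 148.9], [260, 144, 9, 11])] [(278, [257.2, 242.3], [232, 240, 50, 6])]
marks [0.42811683 0.06214382 0.038     ] red [ 0.44642715 -0.03115764  0.038     ] tri (array([ 0.44653504, -0.03019532,  0.03982704]), np.float64(0.0005934394043971223))
```

```bash
python3 -c "
from h import *
go(.4365,.0192,.014,11.0)"
```

```text
t 1.75 pos [0.4377 0.0201 0.1501] head 11.2 z-axis [-0.001  0.001 -1.   ] SHIFT [-0.0007, -0.0012, 0.1361] turn 0.21 open 0.997 F [-0.  -0.5  0.1]
```

>>> send_rows --pt "-0.001 -0.001 0.04 0.2 1" --pt "-0.001 -0.001 0.08 0.2 1" --pt "-0.001 -0.001 0.11 0.2 1" --pt "-0.001 -0.001 0.125 0.2 1" --pt "-0.001 -0.001 0.136 0.2 1" --pt "-0.001 -0.001 0.136 0.2 1" --pt "-0.001 -0.001 0.136 0.2 -1" --pt "-0.001 -0.001 0.136 0.2 -1" --pt "-0.001 -0.001 0.136 0.2 -1" --pt "-0.001 -0.001 0.136 0.2 -1" --pt "-0.001 -0.001 0.136 0.2 -1" --pt "-0.001 -0.001 0.136 0.2 -1" --squeeze 45

```text
time: 2.95
eef_pos: [0.4386, 0.0185, 0.0158]
tcp_rot: [0.636, 0.772, 0.001, 0.001]
contact_force: [-0.9, 3.8, 5.7]
opening: 0.739
finger_force: 52.6
```

>>> send_rows --pt "0 0 0 0 -1" --pt "0 0 0 0 -1"

```text
time: 3.15
eef_pos: [0.4385, 0.0185, 0.0157]
tcp_rot: [0.636, 0.772, 0.001, 0.001]
contact_force: [0.3, 3.5, 6.6]
opening: 0.743
finger_force: 52.6
```

>>> send_rows --pt "0 0 -0.02 0 -1" --pt "0 0 -0.05 0 -1" --pt "0 0 -0.08 0 -1" --pt "0 0 -0.085 0 -1" --pt "0 0 -0.085 0 -1"

```text
time: 3.65
eef_pos: [0.4376, 0.0183, 0.0995]
tcp_rot: [0.636, 0.772, 0.0, 0.001]
contact_force: [0.2, -0.0, -3.7]
opening: 0.738
finger_force: 52.0
```

```bash
python3 -c "
from h import *
go(.6465,.0305,.1,-15)"
```

```text
t 3.65 pos [0.4376 0.0183 0.0995] head 10.99 z-axis [ 0.002 -0.    -1.   ] SHIFT [-0.0278, 0.2074, -0.0001] turn 25.99 open 0.738 F [ 0.2 -0.  -3.7]
```

>>> send_rows --pt "-0.004 0.03 0 4 -1" --pt "-0.009 0.065 0 8 -1" --pt "-0.014 0.1 0 13 -1" --pt "-0.018 0.135 0 17 -1" --pt "-0.022 0.165 0 21 -1" --pt "-0.025 0.19 0 24 -1" --pt "-0.028 0.205 0 26 -1" --pt "-0.028 0.207 0 26 -1" --pt "-0.028 0.207 0 26 -1" --pt "-0.028 0.207 0 26 -1"

```text
time: 4.65
eef_pos: [0.6441, 0.0306, 0.0973]
tcp_rot: [0.793, 0.609, -0.001, -0.001]
contact_force: [0.3, 0.5, -3.9]
opening: 0.739
finger_force: 51.9
```

```bash
python3 - <<'E'
from h import *
go(.6465,.0305,.022,-15)
C,im=wrist("w2")
go(.6465,.0305,.022,-15)
E
```

```text
t 4.65 pos [0.6441 0.0306 0.0973] head -14.97 z-axis [-0.004  0.    -1.   ] SHIFT [0.0006, 0.0027, 0.0753] turn 0.02 open 0.739 F [ 0.3  0.5 -3.9]
t 4.7 pos [0.6444 0.0306 0.098 ] head -14.98 z-axis [-0.003  0.    -1.   ] SHIFT [0.0005, 0.0023, 0.076] turn 0.02 open 0.739 F [ 0.2 -0.2 -3.6]
```

View pics/w2.png

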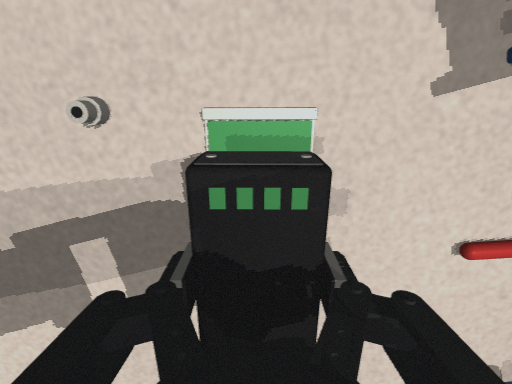

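```bash
python3 - <<'E'
from h import *
C=cam("wrist",ctrl.get_state())
a,b=plane(C,(203,108),.011),plane(C,(317.5,108.5),.011)
u=(b-a)/np.linalg.norm(b-a);n=np.array([-u[1],u[0],0])
print(a,b,np.linalg.norm(b-a),np.degrees(np.arctan2(u[1],u[0])),"centre",(a+b)/2-.08*n)
m=[plane(C,p,.098-.0157+.038) for p in((217,198),(300,198))];print("marks",np.mean(m,0))
go(.6465,.0305,.022,-15)
E
```

```text
[0.62285953 0.11769477 0.011     ] [0.70831892 0.09435028 0.011     ] 0.08859047936446557 -15.278447054899388 centre [0.64450841 0.02885    0.011     ]
marks [0.65533841 0.07313486 0.1203    ]
t 4.7 pos [0.6444 0.0306 0.098 ] head -14.98 z-axis [-0.003  0.    -1.   ] SHIFT [0.0005, 0.0023, 0.076] turn 0.02 open 0.739 F [ 0.2 -0.2 -3.6]
```

>>> send_rows --pt "-0.001 0.0015 0.02 0 -1" --pt "-0.001 0.0015 0.04 0 -1" --pt "-0.001 0.0015 0.055 0 -1" --pt "-0.001 0.0015 0.065 0 -1" --pt "-0.001 0.0015 0.07 0 -1" --pt "-0.001 0.0015 0.073 0 -1" --pt "-0.001 0.0015 0.073 0 -1" --pt "-0.001 0.0015 0.073 0 -1"

```text
time: 5.5
eef_pos: [0.6479, 0.029, 0.0273]
tcp_rot: [0.793, 0.609, 0.001, 0.001]
contact_force: [-0.3, 0.8, -3.5]
opening: 0.743
finger_force: 51.8
```

>>> send_rows --pt "0 0 0.002 0 -1" --pt "0 0 0.003 0 -1" --pt "0 0 0.004 0 -1" --pt "0 0 0.004 0 -1"

```text
time: 5.9
eef_pos: [0.647, 0.0291, 0.0223]
tcp_rot: [0.793, 0.609, -0.0, -0.0]
contact_force: [0.1, -0.0, -3.3]
opening: 0.741
finger_force: 51.8
```

>>> send_rows --pt "0 0 0.001 0 -1" --pt "0 0 0.002 0 -1" --pt "0 0 0.002 0 -1"

```text
time: 6.2
eef_pos: [0.6475, 0.0291, 0.0218]
tcp_rot: [0.793, 0.609, 0.0, 0.0]
contact_force: [-4.5, 0.1, 5.1]
opening: 0.74
finger_force: 52.8
```

Contact felt (force reversed to +5 N): release and rise.

>>> send_rows --pt "0 0 0 0 0.6" --pt "0 0 0 0 0.8" --pt "0 0 0 0 1" --pt "0 0 0 0 1" --pt "0 0 0 0 1" --pt "0 0 -0.02 0 1" --pt "0 0 -0.06 0 1" --pt "0 0 -0.1 0 1" --pt "0 0 -0.128 0 1" --pt "0 0 -0.128 0 1" --pt "0 0 -0.128 0 1" --pt "0 0 -0.128 0 1"

```text
time: 7.4
eef_pos: [0.6459, 0.0292, 0.1462]
tcp_rot: [0.793, 0.609, -0.001, -0.001]
contact_force: [-0.4, -0.5, 0.2]
opening: 0.999
finger_force: 0.0
```

```bash
python3 - <<'E'
from h import *
C,im=wrist("w3")
C=cam("wrist",ctrl.get_state())
T=cam("top");it=ctrl.read_camera("top")
g=im.max(2);y,x=np.indices(g.shape)
gm=[b for b in blobs(mask(im,*COL["green"]),20) ];print([b[:3] for b in gm])
rd=blobs(mask(im,*COL["red"]),40);print([b[:3] for b in rd])
print("top",[b[:3] for b in blobs(mask(it,*COL["red"]),15)])
go(.4445,.2985,.15,0)
E
```

```text
[(2128, [248.1, 153.9], [215, 116, 85, 128]), (104, [281.0, 149.3], [277, 144, 9, 12]), (96, [239.9, 149.0], [236, 144, 9, 11]), (95, [253.5, 148.8], [249, 144, 10, 11]), (94, [267.2, 149.1], [263, 144, 9, 11])]
[(1106, [471.4, 224.9], [430, 216, 82, 18]), (248, [259.8, 246.0], [234, 243, 52, 6])]
top [(217, [284.4, 48.5], [279, 28, 12, 42]), (27, [266.3, 131.7], [264, 126, 5, 12])]
t 7.5 pos [0.6458 0.0292 0.1458] head -15.0 z-axis [-0.004  0.    -1.   ] SHIFT [0.208, -0.2642, -0.0032] turn -15.0 open 0.999 F [ 0.1 -0.2 -1.1]
```

View pics/w3.png

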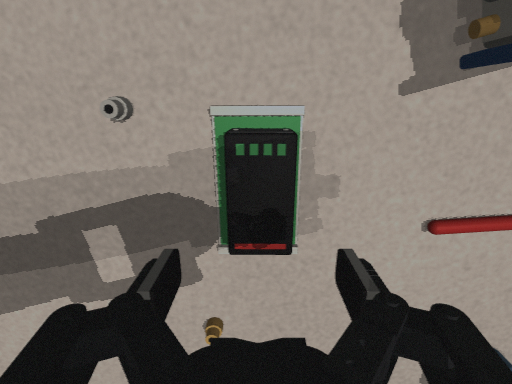

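```bash
python3 - <<'E'
from h import *
C=cam("wrist",ctrl.get_state())
a,b=plane(C,(210,106),.011),plane(C,(304.5,106.5),.011)
u=(b-a)/np.linalg.norm(b-a);n=np.array([-u[1],u[0],0])
print("lip",np.linalg.norm(b-a),np.degrees(np.arctan2(u[1],u[0])),"pad centre",(a+b)/2-.08*n)
G,r=plane(C,(260.4,149),.044),plane(C,(259.8,246),.044)
v=(G-r)/np.linalg.norm(G-r);print("len",np.linalg.norm(G-r),"ang",np.degrees(np.arctan2(v[1],v[0])),"batt centre",G-.0437*v,r+.0514*v)
print("centre at w1 check: red-centre", np.linalg.norm(np.array([.4464,-.0312])-[.4365,.0192]))
E
```

```text
lip 0.08872101843142623 -15.351148210649898 pad centre [0.64344985 0.02867184 0.011     ]
len 0.09509626442304002 ang 74.75590682613365 batt centre [0.64694534 0.02953679 0.044     ] [0.64694632 0.0295404  0.044     ]
centre at w1 check: red-centre 0.051363119064168995
```

```bash
python3 - <<'E'
from h import *
it=np.load("pics/top0.npy");m=mask(it,*COL["blue"]);m[:180]=0;m[230:]=0;m[:,:110]=0;m[:,185:]=0
rect(cam("top"),cv2.morphologyEx(m,cv2.MORPH_CLOSE,np.ones((5,5))),.034,(62,110))
go(.445,.2985,.145,-11)
E
```

```text
centre [0.4441 0.3028] sizes [np.float64(60.1), np.float64(107.9)] want (62, 110) angle 77.92
t 7.5 pos [0.6458 0.0292 0.1458] head -15.0 z-axis [-0.004  0.    -1.   ] SHIFT [0.2081, -0.2637, 0.0018] turn -4.0 open 0.999 F [ 0.1 -0.2 -1.1]
```

>>> send_rows --pt "0.025 -0.033 0 -1 1" --pt "0.055 -0.07 0 -2 1" --pt "0.085 -0.107 0 -3 1" --pt "0.115 -0.145 0 -3 1" --pt "0.145 -0.183 0 -3 1" --pt "0.17 -0.215 0 -3 1" --pt "0.195 -0.245 0 -3 1" --pt "0.208 -0.262 0 -3 1" --pt "0.208 -0.262 0 -3 1" --pt "0.208 -0.262 0 -3 1" --pt "0.208 -0.262 0 -3 1"

```text
time: 8.6
eef_pos: [0.4484, 0.297, 0.1478]
tcp_rot: [0.777, 0.629, -0.0, 0.0]
contact_force: [-0.6, -0.7, 0.1]
opening: 1.003
finger_force: 0.0
```

```bash
python3 - <<'E'
from h import *
C,im=wrist("w4")
m=mask(im,(100,80,30),(130,255,255))
print([b[:3] for b in blobs(m,300)])
b=max(blobs(m,300),key=lambda b:b[0])
m=cv2.morphologyEx(b[3].astype(np.uint8),cv2.MORPH_CLOSE,np.ones((9,9)))
rect(C,m,.034,(62,110))
st=blobs(cv2.inRange(im,(120,130,150),(255,255,255)),30);st=[s for s in st if 200<s[1][0]<310 and 110<s[1][1]<270]
print([(s[0],s[1],plane(C,s[1],.034).round(4).tolist()) for s in st])
E
```

```text
[(5298, [252.1, 181.4], [219, 130, 67, 109])]
centre [0.4434 0.3036] sizes [np.float64(60.6), np.float64(107.6)] want (62, 110) angle 77.87
[]
```

View pics/w4.png

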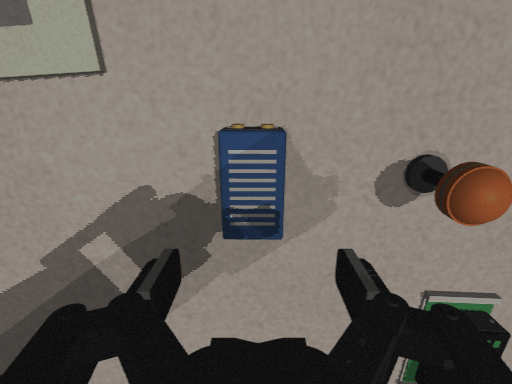

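```bash
python3 -c "
from h import *
go(.4436,.3034,.014,-12.1)"
```

```text
t 8.65 pos [0.4485 0.2969 0.148 ] head -12.08 z-axis [-0. -0. -1.] SHIFT [0.0054, -0.0062, 0.134] turn 0.01 open 1.002 F [0.4 0.6 0.3]
```

>>> send_rows --pt "0.005 -0.006 0.03 0 1" --pt "0.005 -0.006 0.07 0 1" --pt "0.005 -0.006 0.1 0 1" --pt "0.005 -0.006 0.12 0 1" --pt "0.005 -0.006 0.133 0 1" --pt "0.005 -0.006 0.133 0 1" --pt "0.005 -0.006 0.133 0 -1" --pt "0.005 -0.006 0.133 0 -1" --pt "0.005 -0.006 0.133 0 -1" --pt "0.005 -0.006 0.133 0 -1" --pt "0.005 -0.006 0.133 0 -1" --pt "0.005 -0.006 0.133 0 -1"

```text
time: 9.85
eef_pos: [0.4445, 0.3044, 0.0171]
tcp_rot: [0.777, 0.629, 0.001, 0.001]
contact_force: [-0.6, -1.0, 5.4]
opening: 0.715
finger_force: 52.5
```

>>> send_rows --pt "0 0 0 0 -1" --pt "0 0 0 0 -1"

```text
time: 10.05
eef_pos: [0.4444, 0.3044, 0.0171]
tcp_rot: [0.777, 0.629, 0.001, 0.001]
contact_force: [1.5, -1.3, 6.6]
opening: 0.719
finger_force: 52.5
```

>>> send_rows --pt "0 0 -0.02 0 -1" --pt "0 0 -0.05 0 -1" --pt "0 0 -0.085 0 -1" --pt "0 0 -0.11 0 -1" --pt "0 0 -0.11 0 -1" --pt "0 0 -0.11 0 -1"

```text
time: 10.65
eef_pos: [0.4422, 0.3037, 0.1242]
tcp_rot: [0.777, 0.629, -0.001, -0.0]
contact_force: [0.1, -0.4, -4.3]
opening: 0.713
finger_force: 51.5
```

```bash
python3 -c "
from h import *
go(.6473,.0303,.125,-15.2)"
```

```text
t 10.65 pos [0.4422 0.3037 0.1242] head -11.99 z-axis [-0.001 -0.001 -1.   ] SHIFT [-0.2248, 0.2574, -0.0009] turn 3.21 open 0.713 F [ 0.1 -0.4 -4.3]
```

>>> send_rows --pt "-0.02 0.023 0 1 -1" --pt "-0.045 0.052 0 2 -1" --pt "-0.075 0.086 0 3 -1" --pt "-0.105 0.12 0 3.2 -1" --pt "-0.135 0.154 0 3.2 -1" --pt "-0.165 0.188 0 3.2 -1" --pt "-0.19 0.217 0 3.2 -1" --pt "-0.21 0.24 0 3.2 -1" --pt "-0.222 0.253 0 3.2 -1" --pt "-0.225 0.257 0 3.2 -1" --pt "-0.225 0.257 0 3.2 -1" --pt "-0.225 0.257 0 3.2 -1"

```text
time: 11.85
eef_pos: [0.6464, 0.0318, 0.1244]
tcp_rot: [0.794, 0.608, -0.001, -0.001]
contact_force: [1.5, 0.8, -3.6]
opening: 0.713
finger_force: 51.3
```

```bash
python3 -c "
from h import *
go(.6473,.0303,.0611,-15.2)
C,im=wrist('w5')
go(.6473,.0303,.0611,-15.2)
"
```

```text
t 11.85 pos [0.6464 0.0318 0.1244] head -15.13 z-axis [-0.002  0.001 -1.   ] SHIFT [-0.0013, 0.0014, 0.0633] turn 0.08 open 0.713 F [ 1.5  0.8 -3.6]
t 11.9 pos [0.6466 0.032  0.1248] head -15.11 z-axis [-0.002  0.001 -1.   ] SHIFT [-0.0014, 0.0012, 0.0637] turn 0.1 open 0.714 F [-0.2 -0.8 -3.2]
```

View pics/w5.png

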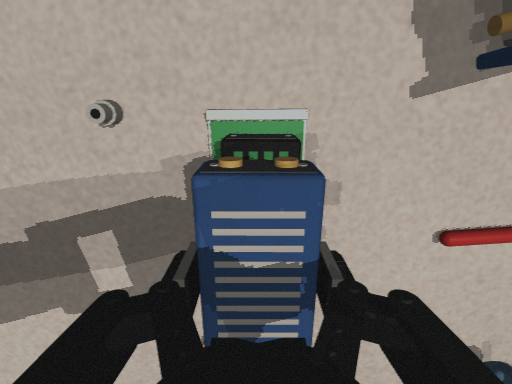

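```bash
python3 - <<'E'
from h import *
C=cam("wrist",ctrl.get_state());s=ctrl.get_state()
z=s["eef_pos"][2]-.0171+.034
p=plane(C,(258.5,177),z);v=np.array([np.cos(np.radians(74.8)),np.sin(np.radians(74.8)),0])
print("amp centre",p-.055*v,"stripes",[plane(C,q,z)[:2].round(4) for q in((258,215),(258,336))])
q=plane(C,(260.5,136),.044);print("batt far edge -> centre",q-.06*v)
E
```

```text
amp centre [0.64530385 0.02913216 0.14166023] stripes [array([0.6547, 0.0645]), array([ 0.6356, -0.0059])]
batt far edge -> centre [0.64722303 0.02975652 0.044     ]
```

>>> send_rows --pt "0 0.0015 0.015 0 -1" --pt "0 0.0015 0.035 0 -1" --pt "0 0.0015 0.048 0 -1" --pt "0 0.0015 0.055 0 -1" --pt "0 0.0015 0.058 0 -1" --pt "0 0.0015 0.058 0 -1" --pt "0 0.0015 0.058 0 -1"

```text
time: 12.6
eef_pos: [0.6499, 0.03, 0.0683]
tcp_rot: [0.794, 0.607, 0.001, 0.001]
contact_force: [0.2, -0.1, -3.7]
opening: 0.717
finger_force: 51.2
```

>>> send_rows --pt "0 -0.001 0.002 0 -1" --pt "0 -0.001 0.004 0 -1" --pt "0 -0.001 0.005 0 -1" --pt "0 -0.001 0.005 0 -1" --pt "0 -0.001 0.005 0 -1"

```text
time: 13.1
eef_pos: [0.6482, 0.0303, 0.0624]
tcp_rot: [0.794, 0.607, 0.0, 0.0]
contact_force: [0.5, -1.2, -4.1]
opening: 0.712
finger_force: 51.3
```

>>> send_rows --pt "0 0 0.001 0 -1" --pt "0 0 0.002 0 -1" --pt "0 0 0.002 0 -1"

```text
time: 13.4
eef_pos: [0.6485, 0.0303, 0.0612]
tcp_rot: [0.794, 0.607, 0.0, 0.0]
contact_force: [-2.7, -0.2, -0.2]
opening: 0.712
finger_force: 51.8
```

>>> send_rows --pt "0 0 0.001 0 -1" --pt "0 0 0.001 0 0.6" --pt "0 0 0.001 0 0.8" --pt "0 0 0.001 0 1" --pt "0 0 0.001 0 1" --pt "0 0 0.001 0 1" --pt "0 0 -0.02 0 1" --pt "0 0 -0.06 0 1" --pt "0 0 -0.1 0 1" --pt "0 0 -0.125 0 1" --pt "0 0 -0.125 0 1" --pt "0 0 -0.125 0 1"

```text
time: 14.6
eef_pos: [0.6482, 0.0303, 0.1856]
tcp_rot: [0.794, 0.607, 0.0, 0.0]
contact_force: [0.0, 0.0, -0.3]
opening: 1.006
finger_force: 0.0
```

```bash
python3 - <<'E'
from h import *
go(.438,-.265,.145,0)
C,im=wrist("w6")
b=blobs(mask(im,(100,80,30),(130,255,255)),300);print([x[:3] for x in b])
rect(C,cv2.morphologyEx(b[0][3].astype(np.uint8),cv2.MORPH_CLOSE,np.ones((9,9))),.078,(62,110))
it=np.load("pics/top0.npy");m=mask(it,*COL["yellow"]);m[:180]=0;m[230:]=0;m[:,:335]=0
rect(cam("top"),cv2.morphologyEx(m,cv2.MORPH_CLOSE,np.ones((5,5))),.03,(64,104))
E
```

```text
t 14.6 pos [0.6482 0.0303 0.1856] head -15.2 z-axis [ 0.001 -0.    -1.   ] SHIFT [-0.3401, -0.1255, 0.0404] turn -15.2 open 1.006 F [ 0.   0.  -0.3]
[(5468, [258.1, 190.1], [224, 135, 69, 113]), (1248, [474.9, 59.1], [431, 31, 81, 43])]
centre [0.6479 0.0306] sizes [np.float64(60.8), np.float64(110.8)] want (62, 110) angle 74.68
centre [ 0.437  -0.2659] sizes [np.float64(61.5), np.float64(102.6)] want (64, 104) angle 78.88
```

View pics/w6.png

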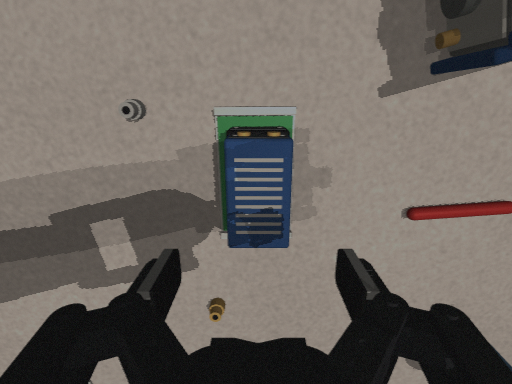

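>>> send_rows --pt "-0.03 -0.01 0 -1 1" --pt "-0.07 -0.025 0.005 -2 1" --pt "-0.115 -0.042 0.01 -4 1" --pt "-0.16 -0.059 0.02 -4 1" --pt "-0.205 -0.076 0.03 -4 1" --pt "-0.25 -0.092 0.04 -4 1" --pt "-0.29 -0.107 0.04 -4 1" --pt "-0.32 -0.118 0.04 -4 1" --pt "-0.34 -0.126 0.04 -4 1" --pt "-0.34 -0.126 0.04 -4 1" --pt "-0.34 -0.126 0.04 -4 1" --pt "-0.34 -0.126 0.04 -4 1"

```text
time: 15.85
eef_pos: [0.4374, -0.2636, 0.1443]
tcp_rot: [0.772, 0.635, 0.0, -0.001]
contact_force: [-0.1, -0.9, 0.6]
opening: 0.999
finger_force: 0.0
```

```bash
python3 - <<'E'
from h import *
C,im=wrist("w7")
b=blobs(mask(im,*COL["yellow"]),300);print([x[:3] for x in b])
m=mask(im,*COL["yellow"]);m[260:]=0
rect(C,cv2.morphologyEx(m,cv2.MORPH_CLOSE,np.ones((9,9))),.03,(64,104))
T=cam("top");d=[x[:3] for x in blobs(mask(im,*COL["green"]),100)];print(d)
go(.437,-.266,.013,-11)
E
```

```text
[(1831, [257.8, 194.2], [230, 172, 56, 52]), (1099, [260.7, 165.1], [225, 146, 67, 50])]
centre [ 0.4364 -0.2667] sizes [np.float64(62.1), np.float64(104.1)] want (64, 104) angle 78.7
[(9588, [84.5, 197.8], [20, 132, 125, 134])]
t 15.9 pos [ 0.4377 -0.2636  0.1446] head -11.12 z-axis [-0.001  0.001 -1.   ] SHIFT [-0.0026, -0.0, 0.1316] turn -0.11 open 0.997 F [ 0.6  0.3 -0.1]
```

View pics/w7.png

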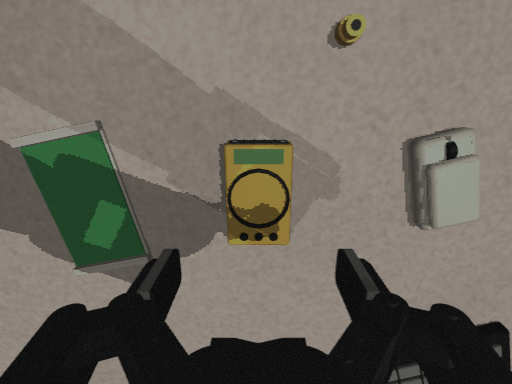

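>>> send_rows --pt "-0.0025 0 0.03 0.1 1" --pt "-0.0025 0 0.07 0.1 1" --pt "-0.0025 0 0.1 0.1 1" --pt "-0.0025 0 0.12 0.1 1" --pt "-0.0025 0 0.131 0.1 1" --pt "-0.0025 0 0.131 0.1 1" --pt "-0.0025 0 0.131 0.1 -1" --pt "-0.0025 0 0.131 0.1 -1" --pt "-0.0025 0 0.131 0.1 -1" --pt "-0.0025 0 0.131 0.1 -1" --pt "-0.0025 0 0.131 0.1 -1" --pt "-0.0025 0 0.131 0.1 -1"

```text
time: 17.1
eef_pos: [0.4382, -0.2681, 0.0161]
tcp_rot: [0.773, 0.634, 0.0, 0.002]
contact_force: [0.9, 1.0, 5.4]
opening: 0.737
finger_force: 52.9
```

>>> send_rows --pt "0 0 0 0 -1" --pt "0 0 0 0 -1"

```text
time: 17.3
eef_pos: [0.4382, -0.2681, 0.0161]
tcp_rot: [0.773, 0.634, 0.0, 0.002]
contact_force: [0.5, 1.0, 4.9]
opening: 0.739
finger_force: 52.9
```

```bash
python3 - <<'E'
from h import *
C=cam("wrist",dict(eef_pos=[.4375,-.2636,.1445],tcp_rot=[0.772,0.635,0,-.0005]))
print("ring",plane(C,(258.5,198),.035),"display",plane(C,(259,157),.03),"tri disp",tri(C,(259,157),cam("top"),[348.6,198.9]))
E
```

```text
ring [ 0.43672405 -0.26690341  0.035     ] display [ 0.44459578 -0.22937606  0.03      ] tri disp (array([ 0.44458695, -0.22954797,  0.02567799]), np.float64(0.0013446634183167242))
```

>>> send_rows --pt "0 0 -0.02 0 -1" --pt "0 0 -0.05 0 -1" --pt "0 0 -0.09 0 -1" --pt "0 0 -0.13 0 -1" --pt "0 0 -0.148 0 -1" --pt "0 0 -0.148 0 -1" --pt "0 0 -0.148 0 -1"

```text
time: 18.0
eef_pos: [0.4361, -0.2666, 0.1611]
tcp_rot: [0.773, 0.634, -0.0, -0.001]
contact_force: [0.4, 0.2, -4.1]
opening: 0.74
finger_force: 51.9
```

```bash
python3 -c "
from h import *
go(.6477,.0297,.16,-15.3)"
```

```text
t 18.0 pos [ 0.4361 -0.2666  0.1611] head -11.3 z-axis [-0.002  0.001 -1.   ] SHIFT [0.332, 0.1494, 0.0011] turn 3.99 open 0.74 F [ 0.4  0.2 -4.1]
```

>>> send_rows --pt "0.025 0.011 0 1 -1" --pt "0.06 0.027 0 2 -1" --pt "0.1 0.045 0 3 -1" --pt "0.14 0.063 0 4 -1" --pt "0.18 0.081 0 4 -1" --pt "0.22 0.099 0 4 -1" --pt "0.26 0.117 0 4 -1" --pt "0.295 0.132 0 4 -1" --pt "0.32 0.144 0 4 -1" --pt "0.332 0.149 0 4 -1" --pt "0.332 0.149 0 4 -1" --pt "0.332 0.149 0 4 -1"

```text
time: 19.2
eef_pos: [0.6468, 0.0284, 0.1605]
tcp_rot: [0.795, 0.607, -0.002, -0.001]
contact_force: [0.1, 0.2, -3.5]
opening: 0.739
finger_force: 51.8
```

```bash
python3 - <<'E'
from h import *
C,im=wrist("w8");C=cam("wrist",ctrl.get_state())
go(.6477,.0297,.0941,-15.3)
E
```

```text
t 19.25 pos [0.6469 0.0281 0.161 ] head -15.35 z-axis [-0.003 -0.    -1.   ] SHIFT [0.0018, 0.0005, 0.0669] turn -0.07 open 0.739 F [ 0.3  0.6 -2.5]
```

View pics/w8.png

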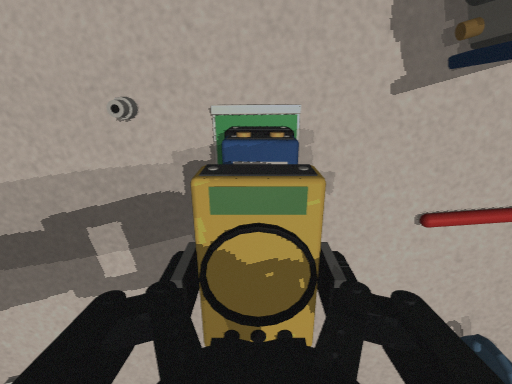

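```bash
python3 - <<'E'
from h import *
C=cam("wrist",ctrl.get_state());v=np.array([np.cos(np.radians(74.7)),np.sin(np.radians(74.7)),0])
print("ring",plane(C,(259,274),.18),"far edge->",plane(C,(259,177.5),.175)-.052*v,"disp len",np.linalg.norm(plane(C,(259,200),.175)-plane(C,(259,274),.18)))
print("amp",plane(C,(261,139),.078)-.055*v)
E
```

```text
ring [0.64744369 0.0306029  0.18      ] far edge-> [0.64652199 0.02709081 0.175     ] disp len 0.037742437125522325
amp [0.64863572 0.02797653 0.078     ]
```

>>> send_rows --pt "0.001 0.001 0.015 0 -1" --pt "0.001 0.001 0.035 0 -1" --pt "0.001 0.001 0.05 0 -1" --pt "0.001 0.001 0.058 0 -1" --pt "0.001 0.001 0.062 0 -1" --pt "0.001 0.001 0.062 0 -1" --pt "0.001 0.001 0.062 0 -1"

```text
time: 19.95
eef_pos: [0.6499, 0.0298, 0.1012]
tcp_rot: [0.795, 0.607, 0.001, 0.001]
contact_force: [-1.2, -0.2, -1.8]
opening: 0.736
finger_force: 51.7
```

>>> send_rows --pt "0 0 0.002 0 -1" --pt "0 0 0.004 0 -1" --pt "0 0 0.005 0 -1" --pt "0 0 0.005 0 -1" --pt "0 0 0.005 0 -1"

```text
time: 20.45
eef_pos: [0.6493, 0.0299, 0.0954]
tcp_rot: [0.795, 0.607, -0.0, -0.0]
contact_force: [0.2, -0.3, -2.3]
opening: 0.738
finger_force: 51.7
```

>>> send_rows --pt "0 0 0.001 0 -1" --pt "0 0 0.002 0 -1" --pt "0 0 0.002 0 -1"

```text
time: 20.75
eef_pos: [0.6496, 0.0298, 0.0942]
tcp_rot: [0.795, 0.607, 0.0, 0.0]
contact_force: [-1.8, 0.2, 0.7]
opening: 0.74
finger_force: 52.2
```

>>> send_rows --pt "0 0 0.001 0 -1" --pt "0 0 0.001 0 0.6" --pt "0 0 0.001 0 0.8" --pt "0 0 0.001 0 1" --pt "0 0 0.001 0 1" --pt "0 0 0.001 0 1" --pt "0 0 -0.02 0 1" --pt "0 0 -0.06 0 1" --pt "0 0 -0.1 0 1" --pt "0 0 -0.125 0 1" --pt "0 0 -0.125 0 1" --pt "0 0 -0.125 0 1"

```text
time: 21.95
eef_pos: [0.6494, 0.0298, 0.2185]
tcp_rot: [0.795, 0.607, 0.0, 0.0]
contact_force: [-0.5, 0.3, -1.0]
opening: 1.0
finger_force: 0.0
```

```bash
python3 - <<'E'
from h import *
go(.624,.274,.19,-15)
C,im=wrist("w9")
m=mask(im,*COL["yellow"]);m[260:]=0
rect(C,cv2.morphologyEx(m,cv2.MORPH_CLOSE,np.ones((9,9))),.108,(64,104))
E
```

```text
t 21.95 pos [0.6494 0.0298 0.2185] head -15.3 z-axis [ 0.001 -0.    -1.   ] SHIFT [0.2288, -0.0889, 0.0285] turn -0.3 open 1.0 F [-0.5  0.3 -1. ]
centre [0.6502 0.0344] sizes [np.float64(63.0), np.float64(111.5)] want (64, 104) angle 74.9
```

View pics/w9.png

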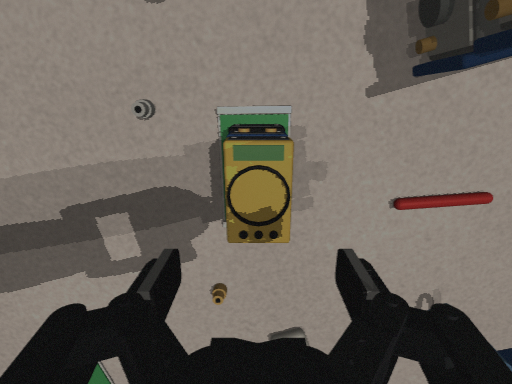

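>>> send_rows --pt "0.025 -0.01 0 0 1" --pt "0.06 -0.023 0 0 1" --pt "0.1 -0.039 0.005 0 1" --pt "0.14 -0.054 0.012 0 1" --pt "0.18 -0.07 0.02 0 1" --pt "0.21 -0.081 0.028 0 1" --pt "0.228 -0.089 0.028 0 1" --pt "0.228 -0.089 0.028 0 1" --pt "0.228 -0.089 0.028 0 1" --pt "0.228 -0.089 0.028 0 1"

```text
time: 23.0
eef_pos: [0.6242, 0.2718, 0.1905]
tcp_rot: [0.795, 0.606, -0.0, 0.0]
contact_force: [0.3, 0.1, 0.5]
opening: 1.001
finger_force: 0.0
```

```bash
python3 - <<'E'
from h import *
im=np.load("pics/w9.npy");C=cam("wrist",dict(eef_pos=[.6494,.0298,.2185],tcp_rot=[.795,.607,0,0]/np.linalg.norm([.795,.607])))
m=mask(im,*COL["yellow"]);m[260:]=0
b=[x for x in blobs(m,500)];print([x[:3] for x in b])
y=[x for x in b if x[2][2]<62 and 40<x[2][3]<62]
for x in y:
    c=max(cv2.findContours(x[3].astype(np.uint8),0,1)[0],key=len);e=cv2.fitEllipse(cv2.convexHull(c));print("ring inner",e,plane(C,e[0],.108))
go(.624,.274,.19,-15)
C,im=wrist("w10");s=ctrl.get_state()
b=blobs(mask(im,(0,120,50),(16,255,255)),300);print([x[:3] for x in b]);e=cv2.fitEllipse(cv2.convexHull(max(cv2.findContours(b[0][3].astype(np.uint8),0,1)[0],key=len)))
print(e,"ball@.07",plane(C,e[0],.07),"tri",tri(C,e[0],cam("top"),[153.5,132.8]),tri(C,e[0],cam("scene"),[392.2,204.5]))
E
```

```text
[(2097, [257.7, 193.1], [230, 169, 57, 53]), (1238, [257.0, 162.7], [223, 138, 70, 75])]
ring inner ((257.847412109375, 194.83001708984375), (52.17658996582031, 56.44913864135742), 90.89080047607422) [0.64858997 0.02933849 0.108     ]
t 23.0 pos [0.6242 0.2718 0.1905] head -15.39 z-axis [ 0.    -0.001 -1.   ] SHIFT [0.0021, -0.0008, 0.0005] turn -0.4 open 1.001 F [0.3 0.1 0.5]
[(2144, [255.9, 191.8], [230, 165, 53, 53])]
((255.9282684326172, 191.41607666015625), (51.94210433959961, 53.17118835449219), 7.050456523895264) ball@.07 [0.62162323 0.27182151 0.07      ] tri (array([0.62232765, 0.27312065, 0.07466654]), np.float64(0.0006475114576109062)) (array([0.62292109, 0.27275309, 0.07041468]), np.float64(0.002895783071002321))
```

View pics/w10.png

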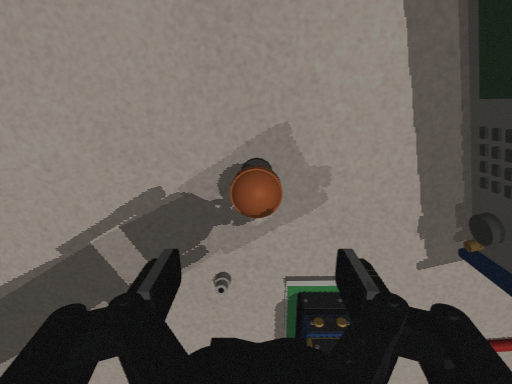

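```bash
python3 -c "
from h import *
go(.6222,.2724,.058,-15.3)"
```

```text
t 23.05 pos [0.6243 0.2717 0.1907] head -15.41 z-axis [ 0. -0. -1.] SHIFT [0.0002, -0.0023, 0.1327] turn -0.12 open 1.0 F [ 0.6  0.1 -0.4]
```

>>> send_rows --pt "0 -0.002 0.03 0 1" --pt "0 -0.002 0.07 0 1" --pt "0 -0.002 0.1 0 1" --pt "0 -0.002 0.12 0 1" --pt "0 -0.002 0.132 0 1" --pt "0 -0.002 0.132 0 1" --pt "0 -0.002 0.132 0 0.5" --pt "0 -0.002 0.132 0 0.3" --pt "0 -0.002 0.132 0 -1" --pt "0 -0.002 0.132 0 -1" --pt "0 -0.002 0.132 0 -1" --pt "0 -0.002 0.132 0 -1" --squeeze 30

```text
time: 24.25
eef_pos: [0.6232, 0.2742, 0.0607]
tcp_rot: [0.795, 0.607, 0.002, 0.001]
contact_force: [0.2, -1.0, 6.2]
opening: 0.574
finger_force: 31.9
```

>>> send_rows --pt "0 0 0 0 -1" --pt "0 0 0 0 -1" --pt "0 0 0 0 -1"

```text
time: 24.55
eef_pos: [0.6232, 0.2742, 0.0607]
tcp_rot: [0.795, 0.607, 0.002, 0.001]
contact_force: [-0.8, -0.4, 5.9]
opening: 0.573
finger_force: 31.9
```

>>> send_rows --pt "0 0 -0.015 0 -1" --pt "0 0 -0.04 0 -1" --pt "0 0 -0.07 0 -1" --pt "0 0 -0.105 0 -1" --pt "0 0 -0.14 0 -1" --pt "0 0 -0.165 0 -1" --pt "0 0 -0.172 0 -1" --pt "0 0 -0.172 0 -1" --pt "0 0 -0.172 0 -1"

```text
time: 25.45
eef_pos: [0.6206, 0.2735, 0.228]
tcp_rot: [0.795, 0.607, -0.002, -0.001]
contact_force: [-0.5, -0.3, -2.4]
opening: 0.577
finger_force: 31.7
```

```bash
python3 -c "
from h import *
C,im=wrist('w11')
go(.6486,.0300,.232,-15.3)"
```

```text
t 25.5 pos [0.6204 0.2734 0.2274] head -15.3 z-axis [-0.005 -0.001 -1.   ] SHIFT [-0.2274, 0.0914, -0.0044] turn 0.0 open 0.578 F [-0.5 -0.1 -1.6]
```

View pics/w11.png

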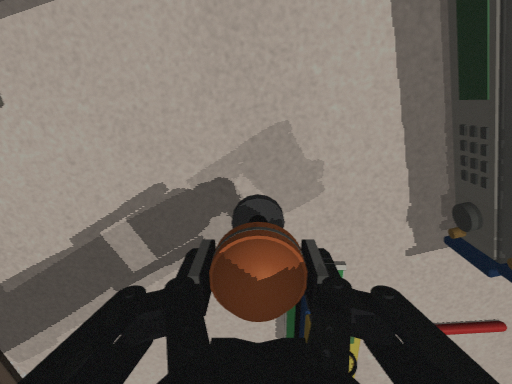

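```bash
python3 - <<'E'
from h import *
s=ctrl.get_state();C=cam("wrist",s);M=R.from_quat(s["tcp_rot"]).as_matrix();p0=np.array(s["eef_pos"]);z=p0[2]
im=np.load("pics/w11.npy");b=blobs(mask(im,(0,120,50),(16,255,255)),300);e=cv2.fitEllipse(cv2.convexHull(max(cv2.findContours(b[0][3].astype(np.uint8),0,1)[0],key=len)))
print(e,"ball rel",M.T@(plane(C,e[0],z-.0607+.07)-p0))
for zz in(.0,.01): print("foot rim",[(M.T@(plane(C,q,z-.0607+zz)-p0)).round(4).tolist() for q in((257.5,195.5),(232,216),(283.5,216))])
go(.6486,.0300,.225,-15.3)
E
```

```text
((257.9538879394531, 274.9863586425781), (91.12529754638672, 98.37411499023438), 88.71678161621094) ball rel [-0.00496184 -0.00072284 -0.00928477]
foot rim [[0.0161, -0.001, 0.0607], [-0.0008, -0.0208, 0.0608], [-0.0008, 0.0192, 0.0606]]
foot rim [[0.0196, -0.0009, 0.0507], [0.0035, -0.0198, 0.0508], [0.0036, 0.0182, 0.0506]]
t 25.5 pos [0.6204 0.2734 0.2274] head -15.3 z-axis [-0.005 -0.001 -1.   ] SHIFT [-0.2274, 0.0914, 0.0026] turn 0.0 open 0.578 F [-0.5 -0.1 -1.6]
```

>>> send_rows --pt "-0.015 0.006 -0.002 0 -1" --pt "-0.04 0.016 -0.002 0 -1" --pt "-0.07 0.028 -0.002 0 -1" --pt "-0.1 0.04 -0.002 0 -1" --pt "-0.13 0.052 -0.002 0 -1" --pt "-0.16 0.064 -0.002 0 -1" --pt "-0.185 0.075 -0.002 0 -1" --pt "-0.205 0.083 -0.002 0 -1" --pt "-0.22 0.089 -0.002 0 -1" --pt "-0.227 0.091 -0.002 0 -1" --pt "-0.227 0.091 -0.002 0 -1" --pt "-0.227 0.091 -0.002 0 -1"

```text
time: 26.7
eef_pos: [0.6494, 0.0314, 0.2321]
tcp_rot: [0.795, 0.607, -0.0, -0.0]
contact_force: [0.5, 0.5, -1.8]
opening: 0.581
finger_force: 31.7
```

```bash
python3 -c "
from h import *
go(.6488,.0302,.1687,-15.3)
C,im=wrist('w12')
go(.6488,.0302,.1687,-15.3)"
```

```text
t 26.7 pos [0.6494 0.0314 0.2321] head -15.28 z-axis [-0.001  0.001 -1.   ] SHIFT [-0.0013, -0.0002, 0.0634] turn 0.03 open 0.581 F [ 0.5  0.5 -1.8]
t 26.75 pos [0.6494 0.0317 0.2322] head -15.24 z-axis [-0.  0. -1.] SHIFT [-0.0017, -0.0002, 0.0635] turn 0.06 open 0.577 F [-0.4  0.1 -1.6]
```

View pics/w12.png

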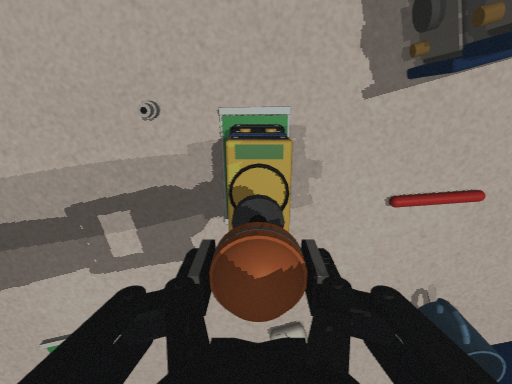

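I've now viewed 15 pictures, one over the limit of 14. I'll view no more and use numbers only from here.

```bash
python3 - <<'E'
from h import *
s=ctrl.get_state();C=cam("wrist",s);v=np.array([np.cos(np.radians(74.8)),np.sin(np.radians(74.8)),0])
z=s["eef_pos"][2]-.0607
print("ring",plane(C,(259,163.5),.113)-.03*v,"foot",plane(C,(258,196),z+.01)-.02*v)
E
```

```text
ring [0.64925385 0.02941832 0.113     ] foot [0.6486451  0.03111321 0.18154968]
```

>>> send_rows --pt "-0.002 0 0.012 0 -1" --pt "-0.002 0 0.028 0 -1" --pt "-0.002 0 0.042 0 -1" --pt "-0.002 0 0.05 0 -1" --pt "-0.002 0 0.053 0 -1" --pt "-0.002 0 0.053 0 -1" --pt "-0.002 0 0.053 0 -1"

```text
time: 27.45
eef_pos: [0.6495, 0.0288, 0.18]
tcp_rot: [0.795, 0.607, 0.0, 0.0]
contact_force: [0.2, -0.5, -1.2]
opening: 0.58
finger_force: 31.7
```

```bash
python3 - <<'E'
from h import *
s=ctrl.get_state();C=cam("wrist",s);im=ctrl.read_camera("wrist");np.save("pics/w13.npy",im)
v=np.array([np.cos(np.radians(74.8)),np.sin(np.radians(74.8)),0])
go(.6488,.0302,.1687,-15.3)
g=im.max(2).astype(int);print("col258 rows120-235",g[120:236:2,258].tolist())
m=mask(im,*COL["yellow"])
for r in(200,206,212): print(r,g[r,215:305:2].tolist())
E
```

```text
t 27.5 pos [0.6497 0.0288 0.1803] head -15.3 z-axis [ 0.002 -0.    -1.   ] SHIFT [0.0011, -0.0012, 0.0116] turn -0.0 open 0.578 F [ 0.6  0.4 -1.8]
col258 rows120-235 [130, 128, 129, 35, 38, 23, 34, 33, 35, 70, 57, 31, 46, 94, 158, 163, 115, 113, 112, 111, 110, 109, 111, 111, 111, 161, 163, 163, 23, 21, 146, 164, 162, 163, 161, 164, 162, 60, 28, 41, 56, 55, 52, 52, 50, 54, 48, 36, 13, 14, 20, 78, 79, 66, 47, 76, 79, 77]
200 [78, 82, 113, 97, 23, 24, 151, 99, 98, 97, 97, 97, 97, 41, 26, 26, 44, 53, 53, 54, 55, 52, 53, 52, 54, 55, 53, 31, 35, 35, 114, 163, 164, 163, 163, 162, 164, 72, 23, 80, 160, 140, 143, 140, 138]
206 [81, 74, 85, 58, 22, 66, 95, 96, 96, 97, 85, 26, 28, 35, 35, 45, 55, 44, 50, 54, 50, 52, 55, 54, 53, 55, 53, 53, 51, 51, 47, 44, 58, 164, 164, 165, 162, 125, 38, 26, 138, 130, 142, 142, 141]
212 [83, 88, 77, 35, 10, 81, 96, 95, 96, 61, 35, 32, 33, 34, 34, 31, 32, 34, 33, 35, 35, 34, 51, 53, 56, 55, 55, 53, 52, 53, 51, 55, 50, 50, 146, 163, 163, 97, 45, 24, 100, 134, 141, 142, 142]
```

```bash
python3 - <<'E'
from h import *
s=ctrl.get_state();C=cam("wrist",s);z=s["eef_pos"][2]-.0607
v=np.array([np.cos(np.radians(74.8)),np.sin(np.radians(74.8)),0])
print("ring",plane(C,(258,175.3),.113)-.03*v,plane(C,(258,179.5),.113)-.027*v,"foot",plane(C,(257.7,193.7),z+.01)-.02*v)
E
```

```text
ring [0.6493137  0.02903305 0.113     ] [0.6492187  0.02871719 0.113     ] foot [0.64925008 0.02991136 0.1296144 ]
```

Foot and ring agree to about 1 mm; now lowering in small steps.

>>> send_rows --pt "-0.0007 0 0.003 0 -1" --pt "-0.0007 0 0.006 0 -1" --pt "-0.0007 0 0.008 0 -1" --pt "-0.0007 0 0.009 0 -1" --pt "-0.0007 0 0.009 0 -1" --pt "-0.0007 0 0.009 0 -1"

```text
time: 28.1
eef_pos: [0.6489, 0.0282, 0.1704]
tcp_rot: [0.795, 0.607, 0.0, 0.0]
contact_force: [1.1, -0.1, -1.9]
opening: 0.576
finger_force: 31.7
```

>>> send_rows --pt "0 0 0.001 0 -1" --pt "0 0 0.002 0 -1" --pt "0 0 0.002 0 -1" --pt "0 0 0.002 0 -1"

```text
time: 28.5
eef_pos: [0.6491, 0.0282, 0.1688]
tcp_rot: [0.795, 0.607, 0.0, 0.0]
contact_force: [-1.0, 0.2, -0.3]
opening: 0.58
finger_force: 31.8
```

>>> send_rows --pt "0 0 0.001 0 -1" --pt "0 0 0.001 0 -1" --pt "0 0 0.001 0 -1"

```text
time: 28.8
eef_pos: [0.6491, 0.0282, 0.1688]
tcp_rot: [0.795, 0.607, 0.0, 0.0]
contact_force: [-2.0, -0.2, 6.1]
opening: 0.579
finger_force: 32.3
```

>>> send_rows --pt "0 0 0 0 0.25" --pt "0 0 0 0 0.4" --pt "0 0 0 0 0.7" --pt "0 0 0 0 1" --pt "0 0 0 0 1" --pt "0 0 0 0 1" --pt "0 0 -0.01 0 1" --pt "0 0 -0.03 0 1" --pt "0 0 -0.06 0 1" --pt "0 0 -0.09 0 1" --pt "0 0 -0.115 0 1" --pt "0 0 -0.115 0 1"

```text
time: 30.0
eef_pos: [0.6511, 0.028, 0.2891]
tcp_rot: [0.795, 0.607, 0.004, 0.004]
contact_force: [0.1, -0.5, 0.2]
opening: 0.999
finger_force: 0.0
```

```bash
python3 - <<'E'
from h import *
go(.6488,.0302,.1687,-15.3)
s=ctrl.get_state();C=cam("wrist",s);im=ctrl.read_camera("wrist")
O=(0,120,50),(16,255,255)
f=lambda im:[x for x in blobs(mask(im,*O),150)]
b=f(im);e=cv2.fitEllipse(cv2.convexHull(max(cv2.findContours(b[0][3].astype(np.uint8),0,1)[0],key=len)));print(b[0][:3],e,plane(C,e[0],.178))
for n in("top","scene"):
    i=ctrl.read_camera(n);print(n,[x[:3] for x in f(i)])
    p=f(i)[0][1];globals()[n]=[cam(n),p];print(plane(cam(n),p,.178))
    y=[x[:3] for x in blobs(mask(i,*COL["yellow"]),20)];print("yellow",y)
print(tri(*top,*scene))
E
```

```text
t 30.0 pos [0.6511 0.028  0.2891] head -15.29 z-axis [ 0.011 -0.001 -1.   ] SHIFT [0.0013, -0.0041, 0.1204] turn 0.01 open 0.999 F [ 0.1 -0.5  0.2]
(2282, [254.3, 197.4], [228, 169, 54, 56]) ((254.29676818847656, 196.83433532714844), (54.19020080566406, 54.72998809814453), 0.6831316351890564) [0.6476311  0.02617436 0.178     ]
top [(227, [284.5, 48.5], [279, 27, 12, 44])]
[ 0.78951629 -0.06251355  0.178     ]
yellow [(49, [266.4, 113.1], [264, 108, 6, 12]), (22, [311.4, 163.5], [309, 161, 7, 7])]
scene [(590, [303.1, 210.6], [290, 197, 28, 28]), (213, [305.2, 372.2], [298, 360, 16, 24])]
[0.65034304 0.02638947 0.178     ]
yellow [(74, [322.6, 234.0], [316, 224, 15, 21])]
(array([ 0.73975837, -0.04642384,  0.28229489]), np.float64(0.01751933936548572))
```

>>> send_rows --pt "0 -0.02 -0.01 0 1" --pt "0 -0.06 -0.01 0 1" --pt "0 -0.1 -0.01 0 1" --pt "0 -0.13 -0.01 0 1" --pt "0 -0.15 -0.01 0 1" --pt "0 -0.15 -0.01 0 1" --pt "0 -0.15 -0.01 0 1" --pt "0 -0.15 -0.01 0 1"

```text
time: 30.95
eef_pos: [0.5047, 0.0675, 0.2916]
tcp_rot: [0.795, 0.607, -0.0, -0.0]
contact_force: [0.0, 0.3, -1.0]
opening: 0.999
finger_force: 0.0
```

```bash
python3 - <<'E'
from h import *
O=(4,120,50),(16,255,255)
R_={}
for n in("top","scene"):
    i=ctrl.read_camera(n);i0=np.load(f"pics/{n}0.npy");np.save(f"pics/{n}9.npy",i)
    b=[x for x in blobs(mask(i,*O),100) if x[2][2]/x[2][3]>.6];print(n,[x[:3] for x in b][:3])
    y=[x[:3] for x in blobs(mask(i,*COL["yellow"]),15)];print("yellow",y);R_[n]=b
    d=cv2.absdiff(i,i0).max(2)
    for nm,p in(dict(mouse=(367,134),steel=(209,169),brass=(312,165)) if n=="top" else dict(mouse=(138,325),steel=(315,219),brass=(201,263))).items(): 
        w=7 if nm!="mouse" else 24;print(nm,int((d[p[1]-w:p[1]+w,p[0]-w:p[0]+w]>50).sum()))
try: print("ball",tri(cam("top"),R_["top"][0][1],cam("scene"),R_["scene"][0][1]))
except Exception as e: print(e)
s=ctrl.get_state();print(s["time"],s["finger_force"],s["eef_pos"])
E
```

```text
top []
yellow [(170, [263.5, 116.8], [257, 107, 14, 26]), (23, [311.3, 163.6], [309, 161, 7, 7])]
mouse 0
steel 143
brass 0
scene [(602, [303.0, 210.4], [289, 197, 29, 28])]
yellow [(641, [301.6, 241.8], [273, 224, 60, 32])]
mouse 0
steel 63
brass 0
list index out of range
31.05 0.0 [0.50483838 0.06743803 0.29184481]
```

```bash
python3 - <<'E'
from h import *
C=cam("wrist",dict(eef_pos=[.6494,.0315,.2321],tcp_rot=[.795,.607,0,0]/np.linalg.norm([.795,.607])))
print("steel",plane(C,(148.5,109.5),.026),"start .533 .137")
print("ball",plane(cam("scene"),(303,210.4),.178))
print(ctrl.sign_off())
E
```

```text
steel [0.54274468 0.1373185  0.026     ] start .533 .137
ball [0.64982063 0.02650028 0.178     ]
the job is handed in; nothing more can be done
None
```

The tower is built in order (battery, amplifier, meter, probe in the ring) with everything released, and I handed it in at about 31 s. The verdict was not shown, my last check put the probe about 3 mm from the ring centre and the steel adapter within about 10 mm of its start, and I viewed 15 pictures against the limit of 14.

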